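Find the rocking corner of the violin maker's jig plate and press its shim flat

TASK

The jig plate with the scroll blank rocks on one of its four corners. With the fingertips, press down on the brass dots at its corners one at a time until you find the corner that gives, then press the orange shim tab beside that corner all the way down flat. Leave the other three tabs as they are, do not lift or shift the plate, do not disturb the jar, dish and knife, and take the hand away.

Things in the scene. Friction and masses are not known exactly. Their poses are not given: they have to be found in the camera images.
- tray: Fixed dark steel tray, 210 x 320 mm (its x, y), with a low rim whose top is 31 mm above the bench. Origin: centre of its underside, on the bench (z = 0), z up. Plate and tabs are square to its axes; it is turned at most about 0.25 rad.
- jig_plate: Loose plywood jig plate, 190 x 220 x 12 mm (its x, y, z), about 0.9 kg, lying level on four short feet in the tray, centred on the tray. Origin: centre of the board's underside, 36 mm above the bench; its top is 48 mm above the bench. A pale violin-scroll blank in dark cleats is fixed on its middle (within 30 mm of the centre in x, 76 mm in y) and rises to 46 mm above the board's top.
- corner_a (a point): Centre of the 18 mm brass dot on the plate's top at the corner near the robot, left (-x, +y), over a foot, 75 mm in x and 90 mm in y from the plate's centre; 48 mm above the bench. Pressed here, a firm corner gives under 1.5 mm; the one that rocks (any of them) starts to sink at about 3 N, stops hard about 6 mm down at 4 to 5 N, and springs back. Its shim is the one at tab_a.
- corner_b (a point): Centre of the 18 mm brass dot on the plate's top at the corner far, left (+x, +y), over a foot, 75 mm in x and 90 mm in y from the plate's centre; 48 mm above the bench. Pressed here, a firm corner gives under 1.5 mm; the one that rocks (any of them) starts to sink at about 3 N, stops hard about 6 mm down at 4 to 5 N, and springs back. Its shim is the one at tab_b.
- corner_c (a point): Centre of the 18 mm brass dot on the plate's top at the corner far, right (+x, -y), over a foot, 75 mm in x and 90 mm in y from the plate's centre; 48 mm above the bench. Pressed here, a firm corner gives under 1.5 mm; the one that rocks (any of them) starts to sink at about 3 N, stops hard about 6 mm down at 4 to 5 N, and springs back. Its shim is the one at tab_c.
- corner_d (a point): Centre of the 18 mm brass dot on the plate's top at the corner near, right (-x, -y), over a foot, 75 mm in x and 90 mm in y from the plate's centre; 48 mm above the bench. Pressed here, a firm corner gives under 1.5 mm; the one that rocks (any of them) starts to sink at about 3 N, stops hard about 6 mm down at 4 to 5 N, and springs back. Its shim is the one at tab_d.
- tab_a (a point): Press point on the top of the orange shim tab beside corner_a: 70 mm in x and about 136 mm in y from the tray's centre. The tab is 50 x 34 x 6 mm (x, y, z), hinged on its plate side and sloping up outward by 0.25 rad; this point starts 45 mm above the bench and is 36 mm above it when the tab is flat (level, 5 mm above the tray's rim).
- shim_a (a joint): Turn of that shim's hinge in rad: 0 = tab up as at the start, 0.25 = flat (level). It turns stiffly, taking about 9 N at the press point, and stays where it is pushed. At the corner that rocks it goes all the way down flat and then carries that corner; at a firm corner it jams at about 0.1 and does not come back.
- tab_b (a point): Press point on the top of the orange shim tab beside corner_b: 70 mm in x and about 136 mm in y from the tray's centre. The tab is 50 x 34 x 6 mm (x, y, z), hinged on its plate side and sloping up outward by 0.25 rad; this point starts 45 mm above the bench and is 36 mm above it when the tab is flat (level, 5 mm above the tray's rim).
- shim_b (a joint): Turn of that shim's hinge in rad: 0 = tab up as at the start, 0.25 = flat (level). It turns stiffly, taking about 9 N at the press point, and stays where it is pushed. At the corner that rocks it goes all the way down flat and then carries that corner; at a firm corner it jams at about 0.1 and does not come back.
- tab_c (a point): Press point on the top of the orange shim tab beside corner_c: 70 mm in x and about 136 mm in y from the tray's centre. The tab is 50 x 34 x 6 mm (x, y, z), hinged on its plate side and sloping up outward by 0.25 rad; this point starts 45 mm above the bench and is 36 mm above it when the tab is flat (level, 5 mm above the tray's rim).
- shim_c (a joint): Turn of that shim's hinge in rad: 0 = tab up as at the start, 0.25 = flat (level). It turns stiffly, taking about 9 N at the press point, and stays where it is pushed. At the corner that rocks it goes all the way down flat and then carries that corner; at a firm corner it jams at about 0.1 and does not come back.
- tab_d (a point): Press point on the top of the orange shim tab beside corner_d: 70 mm in x and about 136 mm in y from the tray's centre. The tab is 50 x 34 x 6 mm (x, y, z), hinged on its plate side and sloping up outward by 0.25 rad; this point starts 45 mm above the bench and is 36 mm above it when the tab is flat (level, 5 mm above the tray's rim).
- shim_d (a joint): Turn of that shim's hinge in rad: 0 = tab up as at the start, 0.25 = flat (level). It turns stiffly, taking about 9 N at the press point, and stays where it is pushed. At the corner that rocks it goes all the way down flat and then carries that corner; at a firm corner it jams at about 0.1 and does not come back.
- varnish: Amber glass varnish jar with a black cap, 38 mm across, 75 mm tall, loose, standing left of the tray. Origin: centre of its underside. A bystander.
- dish: White ceramic dish, 84 mm across, 16 mm tall, loose, right of the tray. Origin: centre of its underside. A bystander.
- knife: Luthier's knife, 170 mm long, dark wooden handle 20 mm wide and 14 mm thick with a narrow steel blade, loose, lying beyond the tray. Origin: centre of its underside. A bystander.

How it is judged:
By the outcome, as a careful person would: the job done as asked, in the order asked, and still so for the second after the job is handed in, with the robot touching nothing.
It also fails if it takes over 72 s, if anything falls off the work surface, if the arm or the gripper's body presses on something with over 40 N, if the wrist force passes 120 N, or if a joint passes its speed limit or range.

ROBOT

A 6-joint arm with a two-finger parallel gripper is mounted at the origin on the work surface. World frame = base frame: x ahead of the robot, y to its left, z up, the work surface at z = 0. Lengths are in m, angles in rad, forces in N, time in s.
With the tool pointing down it reaches from about 0.35 to 0.775 m from the base axis. Payload 7.3 kg.
Tool frame: the origin (TCP) lies at the very end of the fingers, on their centre line; the grasp point (between the pads) lies 19 mm behind it; z points along the fingers, y is the line along which they close (so a half turn about z gives the same grasp; the last joint's range is limited). The gripper opens to 92 mm and grips with 3 to 60 N. Pads are 19 mm wide; open, the fingers measure 130 mm over their backs; the gripper's body (75 mm by 190 mm) begins 47 mm behind the grasp point.
Start: joints at [1.118, 0.342, 1.524, -0, 1.275, -0.146], TCP at [0.159, 0.501, 0.227] pointing down, gripper open.
Joint ranges: [-2.53, 2.53], [-0.77, 2.02], [0.04, 2.7], [-1, 4.14], [0.28, 2.66], [-3.11, 3.11]. Speed limits (rad/s): [2.57, 2.57, 3.14, 3.14, 3.14, 3.14].

INTERFACE

Orientations are given as [roll, pitch, yaw] about the fixed x, y, z axes, in that order (R = Rz(yaw) Ry(pitch) Rx(roll)).
In Python, from cell import observe, read_camera, get_calibration, hand_in, search_frame gives the robot as it stands.
- The arm moves only by the tool step_arm, never from a script. Its argument "commands" is a list of rows, each an object with "translation": the shift along the tool's x, y, z in mm, a list of three; "roll": the turn about the tool's z in rad. In form: [{"translation": [x, y, z], "roll": roll}, ...]. A call has 1 to 20 rows; each row shifts and turns the commanded pose from where the row before left it, along the tool's axes as they then stand; what a row does not reach is not made up. A row lasts 1/12 s, in which the tool goes at most 41.7 mm and 7.16 degrees, less where a joint would pass 70% of its speed; a pose out of reach is approached as far as the arm can. A call is refused whole if a number of a shift passes 41.7 or a number of a turn 0.125, either way. A call with a gripper value outside its range is refused whole. "fingers" is the opening, from 0 (shut) to 1 (fully open), set as the call begins (left out, the last holds). The fingers move at their own pace and stop on an object; "grip_force" is the grip in N (left out, the last holds). Time passes only in rows, so rows that do not move let the fingers close. It gives the time, the measured TCP pose, the force, the opening and the grip force at its end, in the units of the state.
- observe(): the state, without advancing time (a new reading comes with each control period).
- read_camera(name): name is "side" or "top" or "wrist"; returns the picture (400x640x3 uint8, red, green, blue); there is no depth.
- get_calibration(name): a dict with "camera_matrix" (3x3 intrinsics, pixels), "world_from_camera" (4x4, takes a point from camera to world coordinates). Camera axes: x right, y up, looking along -z (the intrinsics and any distortion apply to the point x, -y, -z); pixel columns grow to the right and rows downward; lengths in m; the calibration is good to about 2 mm. A picture is of the moment at which its call begins: read the wrist's pose just before it. get_calibration takes no time and is no camera call; for the wrist camera it gives the pose at the moment of the call.
- hand_in(): hands the job in; it is judged then, once.
Trained networks look in the newest picture that a camera, given by its name, has taken for a name from the list of things; names that differ only in an ending like _2 or _b are one class to them, and where a whole thing is asked for, a point or a joint stands for the part that bears it (a point fixed in the world has none). Each returns a list of dicts, best first, with "confidence" (0 to 1); they miss things now and then, are a little off and sometimes report something else, mostly with a low value. They report only what shows in the picture. A call takes as long as a camera call.
- search_frame(camera, name): "at" ([x, y, z] in m, in world coordinates, good to about 4 mm: the middle of the surface that is visible of it).
The state is a dict: "time": time; "qpos": joint angles; "qvel": joint speeds; "joint_efforts": joint torques, N m; "tool_pos": TCP position; "tool_rot": TCP orientation; "contact_force": force on the tool from outside, world axes, zero at the start; "torque": the same for the moment, N m; "opening": finger opening in m; "grip_force": force on a finger pad.
Only numpy, scipy, OpenCV 4.12 (cv2) and the standard library are available. Lean on these libraries where they do the work, as an engineer would, in place of code of your own. Each camera call takes 0.05 s, during which the arm holds its last target. There are 200 camera calls.

## Working session

There is one attempt and no reset: what is moved stays moved. The work goes in short steps, Python scripts to look and compute and a tool call to move; the robot and the scene stay as the last step left them, time stands still between calls to the robot, and variables do not carry over. Pictures are saved under pics/ and viewed, at most 10 in all, crops included, and the job is handed in when it is done.

Besides the shell and the picture viewer there is one more tool, called as name([rows], argument=value, ...), one row to a line, values as JSON. step_arm: Moves the arm, as the interface text tells. Its arguments: {"type":"object","properties":{"commands":{"type":"array"},"fingers":{"type":"number"},"grip_force":{"type":"number"}},"required":["commands"]}

```bash
mkdir -p pics; ls; python3 - <<'E'
from cell import *
import cv2, numpy as np
s=observe(); print({k:np.round(v,3).tolist() for k,v in s.items()})
for c in ["top","side"]:
    im=read_camera(c); cv2.imwrite(f"pics/{c}1.png",im[:,:,::-1])
    g=get_calibration(c); print(c,np.round(g["camera_matrix"],1).tolist(),np.round(g["world_from_camera"],3).tolist())
    for n in ["jig_plate","corner_a","tab_a","tray","varnish","dish","knife"]:
        print(n,[(np.round(d["at"],3).tolist(),round(d["confidence"],2)) for d in search_frame(c,n)][:5])
E
```

```text
pics
{'time': 0.0, 'qpos': [1.118, 0.343, 1.525, 0.0, 1.275, -0.146], 'qvel': [-0.0, 0.001, -0.002, 0.001, 0.001, 0.001], 'joint_efforts': [0.001, -43.125, -24.422, 0.072, 0.056, -0.0], 'tool_pos': [0.158, 0.5, 0.226], 'tool_rot': [-3.14, -0.0, 2.835], 'contact_force': [-0.221, -0.871, -0.715], 'torque': [0.007, -0.027, -0.0], 'grip_force': 0.0, 'opening': 0.092}
top [[462.8, 0.0, 320.4], [0.0, 462.8, 200.9], [0.0, 0.0, 1.0]] [[-0.012, 0.99, -0.143, 0.444], [-1.0, -0.011, 0.009, 0.008], [0.007, 0.143, 0.99, 0.991], [0.0, 0.0, 0.0, 1.0]]
jig_plate [([0.533, 0.024, 0.05], 0.58)]
corner_a [([0.533, 0.023, 0.045], 0.81), ([0.438, -0.089, 0.048], 0.29)]
tab_a [([0.629, 0.141, 0.049], 0.86), ([0.438, -0.086, 0.046], 0.72), ([0.495, 0.163, 0.047], 0.65), ([0.58, -0.119, 0.045], 0.63), ([0.532, 0.02, 0.046], 0.32)]
tray [([0.53, 0.015, 0.035], 0.68)]
varnish [([0.598, 0.276, 0.078], 0.74)]
dish [([0.445, -0.241, 0.01], 0.97), ([0.534, 0.021, 0.043], 0.2)]
knife [([0.706, -0.038, 0.018], 0.71)]
side [[461.4, 0.0, 320.3], [0.0, 461.4, 206.1], [0.0, 0.0, 1.0]] [[-0.963, 0.2, -0.178, 0.458], [-0.268, -0.728, 0.631, 0.589], [-0.003, 0.656, 0.755, 0.728], [0.0, 0.0, 0.0, 1.0]]
jig_plate [([0.529, 0.049, 0.048], 0.73)]
corner_a [([0.53, 0.046, 0.05], 0.58)]
tab_a [([0.499, 0.166, 0.041], 0.97), ([0.628, 0.141, 0.044], 0.8), ([0.573, -0.117, 0.045], 0.64), ([0.439, -0.092, 0.047], 0.52)]
tray [([0.533, 0.151, 0.028], 0.62)]
varnish [([0.603, 0.289, 0.068], 0.92)]
dish [([0.443, -0.247, 0.01], 0.6), ([0.702, -0.03, 0.017], 0.41)]
knife [([0.703, -0.029, 0.014], 0.8)]
```

View pics/top1.png

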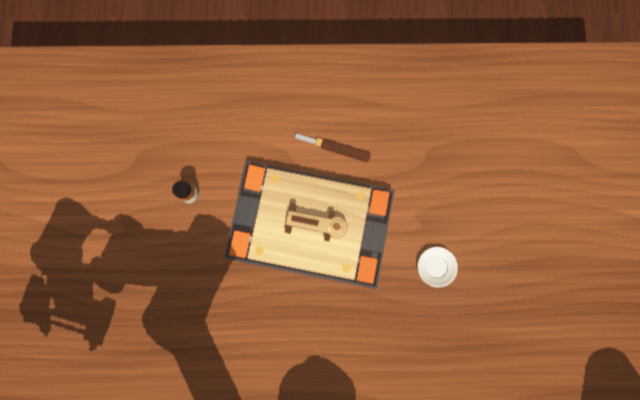

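View pics/side1.png

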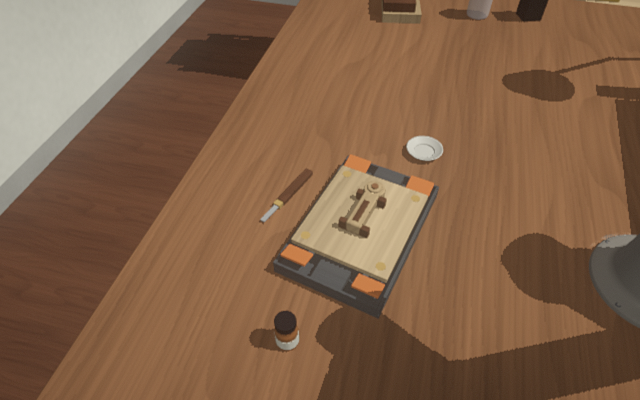

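Top view shows brass dots near (259,250) A, (274,177) B, (361,196) C, (346,268) D, with orange tabs outside each; the side view shows the same, with the jar at (286,330). I'll triangulate the tabs from orange blobs.

```bash
python3 - <<'E'
import cv2, numpy as np
from cell import get_calibration
from scipy.optimize import least_squares
rough={'a':(.495,.164),'b':(.629,.141),'c':(.577,-.118),'d':(.438,-.089)}
def proj(c,p):
    g=get_calibration(c);T=np.linalg.inv(g["world_from_camera"]);q=T[:3,:3]@p+T[:3,3]
    K=g["camera_matrix"];v=K@np.array([q[0],-q[1],-q[2]]);return v[:2]/v[2]
obs={}
for c in["top","side"]:
    h=cv2.cvtColor(cv2.imread(f"pics/{c}1.png"),cv2.COLOR_BGR2HSV)
    m=cv2.inRange(h,(5,175,185),(16,255,255))
    n,_,st,ce=cv2.connectedComponentsWithStats(m)
    L=[(ce[i],st[i,4]) for i in range(1,n) if st[i,4]>80]
    for k,r in rough.items():
        e=proj(c,np.array([*r,.043])); b=min(L,key=lambda t:np.linalg.norm(t[0]-e)); obs[c,k]=b[0]; print(c,k,b[0].round(1),b[1],e.round(1))
P={}
for k,r in rough.items():
    s=least_squares(lambda p:np.concatenate([proj(c,p)-obs[c,k] for c in("top","side")]),[*r,.043]);P[k]=s.x;print(k,s.x.round(4),s.fun.round(2))
ctr=np.mean(list(P.values()),0);print("ctr",ctr)
sg={'a':(-1,1),'b':(1,1),'c':(1,-1),'d':(-1,-1)}
def f(v):
    R=np.array([[np.cos(v[2]),-np.sin(v[2])],[np.sin(v[2]),np.cos(v[2])]])
    return np.concatenate([v[:2]+R@(np.array(sg[k])*[.07,v[3]])-P[k][:2] for k in P])
s=least_squares(f,[*ctr[:2],-.2,.136]);print(s.x.round(4),(s.fun*1e3).round(1))
v=s.x;R=np.array([[np.cos(v[2]),-np.sin(v[2])],[np.sin(v[2]),np.cos(v[2])]])
for k in sg:
    print(k,"corner",(v[:2]+R@(np.array(sg[k])*[.075,.09])).round(4),"tab",(v[:2]+R@(np.array(sg[k])*[.07,.136])).round(4), "dot px",proj("top",np.array([*(v[:2]+R@(np.array(sg[k])*[.075,.09])),.048])).round(0))
E
```

```text
top a [239.9 243.1] 364 [240.3 243.4]
top b [254.1 177.3] 372 [252.2 178.7]
top c [379. 202.] 377 [377.1 202. ]
top d [366.7 269.4] 405 [364.9 270.1]Traceback (most recent call last):
  File "<stdin>", line 15, in <module>
ValueError: min() iterable argument is empty
```

```bash
cat > fit.py <<'E'
import cv2, numpy as np
from cell import get_calibration
from scipy.optimize import least_squares
rough={'a':(.495,.164),'b':(.629,.141),'c':(.577,-.118),'d':(.438,-.089)}
def proj(c,p):
    g=get_calibration(c);T=np.linalg.inv(g["world_from_camera"]);q=T[:3,:3]@p+T[:3,3]
    K=g["camera_matrix"];v=K@np.array([q[0],-q[1],-q[2]]);return v[:2]/v[2]
obs={}
for c in["top","side"]:
    im=cv2.imread(f"pics/{c}1.png");h=cv2.cvtColor(im,cv2.COLOR_BGR2HSV)
    if c=="side": print([h[y,x].tolist() for x,y in [(358,163),(420,185),(297,256),(368,286),(385,230)]])
    m=cv2.inRange(h,(5,165,170),(16,255,255))
    n,_,st,ce=cv2.connectedComponentsWithStats(m)
    L=[(ce[i],st[i,4]) for i in range(1,n) if st[i,4]>80]
    for k,r in rough.items():
        e=proj(c,np.array([*r,.043])); b=min(L,key=lambda t:np.linalg.norm(t[0]-e)); obs[c,k]=b[0]; print(c,k,b[0].round(1),b[1],e.round(1))
P={}
for k,r in rough.items():
    s=least_squares(lambda p:np.concatenate([proj(c,p)-obs[c,k] for c in("top","side")]),[*r,.043]);P[k]=s.x;print(k,s.x.round(4),s.fun.round(2))
ctr=np.mean(list(P.values()),0);print("ctr",ctr)
sg={'a':(-1,1),'b':(1,1),'c':(1,-1),'d':(-1,-1)}
def f(v):
    R=np.array([[np.cos(v[2]),-np.sin(v[2])],[np.sin(v[2]),np.cos(v[2])]])
    return np.concatenate([v[:2]+R@(np.array(sg[k])*[.07,v[3]])-P[k][:2] for k in P])
s=least_squares(f,[*ctr[:2],-.2,.136]);print(s.x.round(4),(s.fun*1e3).round(1))
v=s.x;R=np.array([[np.cos(v[2]),-np.sin(v[2])],[np.sin(v[2]),np.cos(v[2])]])
for k in sg:
    print(k,"corner",(v[:2]+R@(np.array(sg[k])*[.075,.09])).round(4),"tab",(v[:2]+R@(np.array(sg[k])*[.07,.136])).round(4), "dot px",proj("top",np.array([*(v[:2]+R@(np.array(sg[k])*[.075,.09])),.048])).round(0))
E
sed -i 's/(5,165,170)/(5,165,170) if c=="top" else (4,150,120)/' fit.py; python3 fit.py
```

```text
top a [240.  243.2] 380 [240.3 243.4]
top b [254.1 177.4] 392 [252.2 178.7]
top c [379.  202.2] 390 [377.1 202. ]
top d [366.6 269.5] 420 [364.9 270.1]
[[13, 160, 202], [13, 158, 202], [12, 160, 201], [13, 161, 200], [19, 76, 198]]
side a [367.7 285.3] 458 [367.4 283.2]
side b [296.5 254.5] 399 [296.9 255.5]
side c [357.6 163.1] 281 [356.6 164.2]
side d [419.9 184.9] 322 [420.  186.3]
a [0.4946 0.1653 0.0391] [ 0.01  0.52 -0.42 -0.1 ]
b [0.6315 0.1373 0.0403] [ 0.03  0.34 -0.28 -0.08]
c [ 0.5761 -0.1217  0.0434] [ 0.01  0.21 -0.21 -0.06]
d [ 0.439  -0.0924  0.0436] [-0.    0.1  -0.09 -0.02]
ctr [0.53528471 0.02213258 0.04158198]
[ 0.5353  0.0221 -0.2103  0.1321] [-0.2  0.6 -0.1 -0.6  0.  -0.   0.3 -0. ]
a corner [0.4807 0.1258] tab [0.4952 0.1697] dot px [259. 250.]
b corner [0.6274 0.0945] tab [0.6321 0.1405] dot px [274. 179.]
c corner [ 0.5898 -0.0815] tab [ 0.5754 -0.1255] dot px [360. 196.]
d corner [ 0.4431 -0.0502] tab [ 0.4384 -0.0963] dot px [346. 268.]
```

step_arm([
  {"translation": [0, 0, 0], "roll": 0.123},
  {"translation": [0, 0, 0], "roll": 0.123},
  {"translation": [0, 0, 0], "roll": 0.123},
  {"translation": [0, 0, 0], "roll": 0.123},
  {"translation": [0, 0, 0], "roll": 0.123},
  {"translation": [0, 0, 0], "roll": 0.123},
  {"translation": [0, 0, 0], "roll": 0.123},
  {"translation": [0, 0, 0], "roll": 0.123},
  {"translation": [0, 0, 0], "roll": 0.123},
  {"translation": [0, 0, 0], "roll": 0.123},
  {"translation": [0, 0, 0], "roll": 0.123},
  {"translation": [0, 0, 0], "roll": 0.123},
  {"translation": [0, 0, 0], "roll": 0},
], fingers=0)

```text
time: 1.88
tool_pos: [0.1586, 0.5005, 0.2267]
tool_rot: [3.142, -0.0, 1.354]
contact_force: [-0.6, -0.4, 0.6]
opening: 0.0096
grip_force: 0.0
```

step_arm([
  {"translation": [-10, 13, 0], "roll": 0},
  {"translation": [-20, 26, 0], "roll": 0},
  {"translation": [-20, 26, 0], "roll": 0},
  {"translation": [-20, 26, 0], "roll": 0},
  {"translation": [-20, 26, 0], "roll": 0},
  {"translation": [-20, 26, 0], "roll": 0},
  {"translation": [-20, 26, 0], "roll": 0},
  {"translation": [-20, 26, 0], "roll": 0},
  {"translation": [-20, 26, 0], "roll": 0},
  {"translation": [-20, 26, 0], "roll": 0},
  {"translation": [-20, 26, 0], "roll": 0},
  {"translation": [-20, 26, 0], "roll": 0},
  {"translation": [-20, 26, 0], "roll": 0},
  {"translation": [-20, 26, 0], "roll": 0},
  {"translation": [-20, 26, 0], "roll": 0},
  {"translation": [-10, 16, 0], "roll": 0},
  {"translation": [0, 0, 0], "roll": 0},
  {"translation": [0, 0, 0], "roll": 0},
])

```text
time: 3.38
tool_pos: [0.4799, 0.1239, 0.2265]
tool_rot: [-3.141, -0.0, 1.36]
contact_force: [-0.4, 0.1, 0.3]
opening: 0.0009
grip_force: 0.0
```

step_arm([
  {"translation": [2, 0, 20], "roll": 0},
  {"translation": [0, 0, 35], "roll": 0},
  {"translation": [0, 0, 35], "roll": 0},
  {"translation": [0, 0, 35], "roll": 0},
  {"translation": [0, 0, 25], "roll": 0},
  {"translation": [0, 0, 15], "roll": 0},
  {"translation": [0, 0, 5], "roll": 0},
  {"translation": [0, 0, 0], "roll": 0},
  {"translation": [0, 0, 0], "roll": 0},
])

```text
time: 4.13
tool_pos: [0.4802, 0.1272, 0.0576]
tool_rot: [3.141, -0.001, 1.361]
contact_force: [0.8, 0.5, -0.8]
opening: 0.0006
grip_force: 0.0
```

```bash
python3 - <<'E'
from cell import *
import cv2, numpy as np
s=observe();print(s["tool_pos"],s["contact_force"])
cv2.imwrite("pics/side2.png",cv2.resize(read_camera("side")[200:320,260:440],None,fx=4,fy=4)[:,:,::-1])
E
```

```text
[0.4802115  0.12720102 0.05755132] [ 0.7658123   0.53520869 -0.76289707]
```

View pics/side2.png

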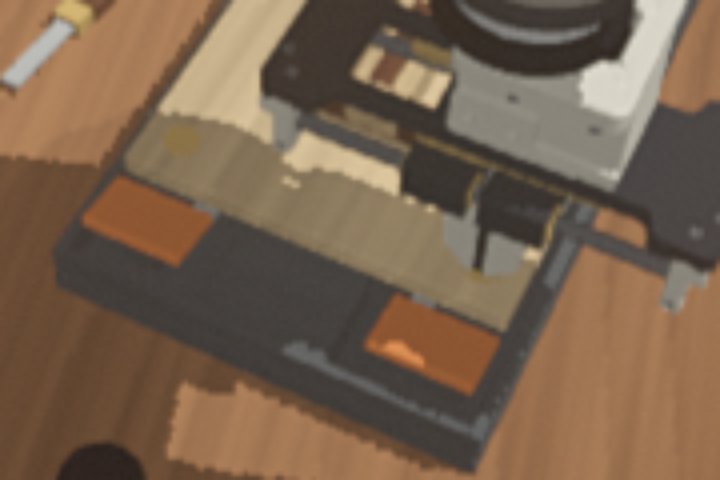

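Fingers sit right over dot A (picture ~(480,270)), with the tab at (430,345) untouched. Pressing.

step_arm([
  {"translation": [0, 0, 4], "roll": 0},
  {"translation": [0, 0, 3], "roll": 0},
  {"translation": [0, 0, 1], "roll": 0},
  {"translation": [0, 0, 1], "roll": 0},
  {"translation": [0, 0, 0], "roll": 0},
  {"translation": [0, 0, 0], "roll": 0},
])

```text
time: 4.68
tool_pos: [0.4801, 0.1265, 0.048]
tool_rot: [3.141, -0.0, 1.359]
contact_force: [-1.3, 0.5, 2.0]
opening: 0.0006
grip_force: 1.5
```

step_arm([
  {"translation": [0, 0, 1], "roll": 0},
  {"translation": [0, 0, 0], "roll": 0},
  {"translation": [0, 0, 0], "roll": 0},
])

```text
time: 4.93
tool_pos: [0.48, 0.1266, 0.0468]
tool_rot: [3.142, -0.0, 1.359]
contact_force: [-1.1, 2.1, 3.6]
opening: 0.0005
grip_force: 1.8
```

step_arm([
  {"translation": [0, 0, 1], "roll": 0},
  {"translation": [0, 0, 0], "roll": 0},
  {"translation": [0, 0, 0], "roll": 0},
])

```text
time: 5.18
tool_pos: [0.4801, 0.1267, 0.0457]
tool_rot: [3.142, -0.0, 1.359]
contact_force: [-1.5, 2.4, 4.3]
opening: 0.0003
grip_force: 2.1
```

step_arm([
  {"translation": [0, 0, 1], "roll": 0},
  {"translation": [0, 0, 0], "roll": 0},
  {"translation": [0, 0, 0], "roll": 0},
])

```text
time: 5.43
tool_pos: [0.4801, 0.1266, 0.0447]
tool_rot: [3.142, -0.0, 1.359]
contact_force: [-1.5, 3.7, 4.3]
opening: 0.0007
grip_force: 2.2
```

step_arm([
  {"translation": [0, 0, 1], "roll": 0},
  {"translation": [0, 0, 0], "roll": 0},
  {"translation": [0, 0, 0], "roll": 0},
])

```text
time: 5.68
tool_pos: [0.4801, 0.1266, 0.0437]
tool_rot: [3.141, -0.0, 1.359]
contact_force: [-0.9, 3.2, 5.5]
opening: 0.0003
grip_force: 2.3
```

A sinks over 4 mm at 4–5 N: it is the rocking corner. Lifting off and going to tab A.

step_arm([
  {"translation": [0, 0, -2], "roll": 0},
  {"translation": [0, 0, -3], "roll": 0},
  {"translation": [0, 0, -5], "roll": 0},
  {"translation": [0, 0, -10], "roll": 0},
  {"translation": [10, 1, -5], "roll": 0},
  {"translation": [15, 2, 0], "roll": 0},
  {"translation": [15, 2, 0], "roll": 0},
  {"translation": [5, 1, 0], "roll": 0},
  {"translation": [0, 0, 0], "roll": 0},
  {"translation": [0, 0, 0], "roll": 0},
])

```text
time: 6.52
tool_pos: [0.4951, 0.1693, 0.0687]
tool_rot: [-3.141, 0.0, 1.36]
contact_force: [0.1, 0.0, 0.2]
opening: 0.0005
grip_force: 0.0
```

```bash
python3 - <<'E'
from cell import *
import cv2, numpy as np
s=observe();print(s["tool_pos"],s["contact_force"])
cv2.imwrite("pics/side3.png",cv2.resize(read_camera("side")[200:320,260:440],None,fx=4,fy=4)[:,:,::-1])
E
```

```text
[0.49514418 0.16931531 0.06873193] [0.14128384 0.03912417 0.2176058 ]
```

View pics/side3.png

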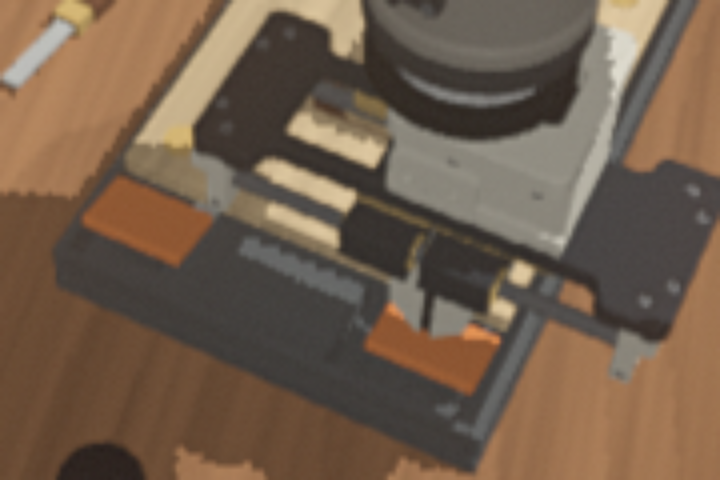

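The tips are over tab A, about 25 mm up. Pressing it down.

step_arm([
  {"translation": [0, 0, 8], "roll": 0},
  {"translation": [0, 0, 8], "roll": 0},
  {"translation": [0, 0, 4], "roll": 0},
  {"translation": [0, 0, 2], "roll": 0},
  {"translation": [0, 0, 1], "roll": 0},
  {"translation": [0, 0, 1], "roll": 0},
  {"translation": [0, 0, 0], "roll": 0},
  {"translation": [0, 0, 0], "roll": 0},
])

```text
time: 7.23
tool_pos: [0.495, 0.1695, 0.0449]
tool_rot: [-3.141, -0.001, 1.358]
contact_force: [-2.3, 1.9, 5.6]
opening: 0.0005
grip_force: 2.7
```

step_arm([
  {"translation": [0, 0, 1], "roll": 0},
  {"translation": [0, 0, 1], "roll": 0},
  {"translation": [0, 0, 1], "roll": 0},
  {"translation": [0, 0, 0], "roll": 0},
  {"translation": [0, 0, 0], "roll": 0},
])

```text
time: 7.65
tool_pos: [0.4955, 0.1699, 0.0422]
tool_rot: [3.141, -0.001, 1.358]
contact_force: [-2.3, 4.2, 7.1]
opening: 0.0004
grip_force: 3.3
```

step_arm([
  {"translation": [0, 0, 1], "roll": 0},
  {"translation": [0, 0, 1], "roll": 0},
  {"translation": [0, 0, 1], "roll": 0},
  {"translation": [0, 0, 0], "roll": 0},
  {"translation": [0, 0, 0], "roll": 0},
])

```text
time: 8.07
tool_pos: [0.4958, 0.1701, 0.0393]
tool_rot: [3.14, -0.002, 1.358]
contact_force: [-0.9, 5.0, 7.0]
opening: 0.0004
grip_force: 3.5
```

step_arm([
  {"translation": [0, 0, 1], "roll": 0},
  {"translation": [0, 0, 1], "roll": 0},
  {"translation": [0, 0, 1], "roll": 0},
  {"translation": [0, 0, 0], "roll": 0},
  {"translation": [0, 0, 0], "roll": 0},
])

```text
time: 8.48
tool_pos: [0.4961, 0.1703, 0.0364]
tool_rot: [3.14, -0.002, 1.358]
contact_force: [-1.1, 5.0, 8.6]
opening: 0.0003
grip_force: 3.9
```

step_arm([
  {"translation": [0, 0, 1], "roll": 0},
  {"translation": [0, 0, 0], "roll": 0},
  {"translation": [0, 0, 0], "roll": 0},
])

```text
time: 8.73
tool_pos: [0.4962, 0.1704, 0.036]
tool_rot: [3.14, -0.003, 1.358]
contact_force: [-1.7, 5.6, 13.4]
opening: 0.0006
grip_force: 6.4
```

step_arm([
  {"translation": [0, 0, 1], "roll": 0},
  {"translation": [0, 0, 0], "roll": 0},
  {"translation": [0, 0, 0], "roll": 0},
])

```text
time: 8.98
tool_pos: [0.4962, 0.1705, 0.0358]
tool_rot: [3.139, -0.003, 1.358]
contact_force: [-4.3, 5.5, 19.5]
opening: 0.0002
grip_force: 10.1
```

Hard stop at 36 mm: flat. Withdrawing straight up and away.

step_arm([
  {"translation": [0, 0, -3], "roll": 0},
  {"translation": [0, 0, -5], "roll": 0},
  {"translation": [0, 0, -15], "roll": 0},
  {"translation": [0, 0, -30], "roll": 0},
  {"translation": [0, 0, -35], "roll": 0},
  {"translation": [0, 0, -35], "roll": 0},
  {"translation": [0, 0, -35], "roll": 0},
  {"translation": [0, 0, -25], "roll": 0},
  {"translation": [0, -15, 0], "roll": 0},
  {"translation": [15, -25, 0], "roll": 0},
  {"translation": [20, -25, 0], "roll": 0},
  {"translation": [20, -25, 0], "roll": 0},
  {"translation": [20, -25, 0], "roll": 0},
  {"translation": [20, -25, 0], "roll": 0},
  {"translation": [20, -25, 0], "roll": 0},
  {"translation": [20, -25, 0], "roll": 0},
  {"translation": [15, -15, 0], "roll": 0},
  {"translation": [0, 0, 0], "roll": 0},
  {"translation": [0, 0, 0], "roll": 0},
])

```text
time: 10.57
tool_pos: [0.326, 0.3592, 0.2164]
tool_rot: [-3.141, 0.001, 1.361]
contact_force: [-0.1, -0.1, -0.4]
opening: 0.0004
grip_force: 0.0
```

```bash
python3 - <<'E'
from cell import *
import cv2, numpy as np
s=observe();print(s["tool_pos"],s["contact_force"])
a=read_camera("side")[:,:,::-1]; b=cv2.imread("pics/side1.png"); t=read_camera("top")[:,:,::-1]
cr=lambda i:cv2.resize(i[150:320,250:450],None,fx=2,fy=2)
c2=lambda i:cv2.resize(i[120:290,220:420],None,fx=2,fy=1.53)
o=np.hstack([cr(b),cr(a)]);p=np.hstack([c2(cv2.imread("pics/top1.png")),c2(t)])
cv2.imwrite("pics/end.png",np.vstack([o,p])[:600])
E
```

```text
[0.3259565  0.35921007 0.21636591] [-0.1339286  -0.05972461 -0.36002473]
```

View pics/end.png

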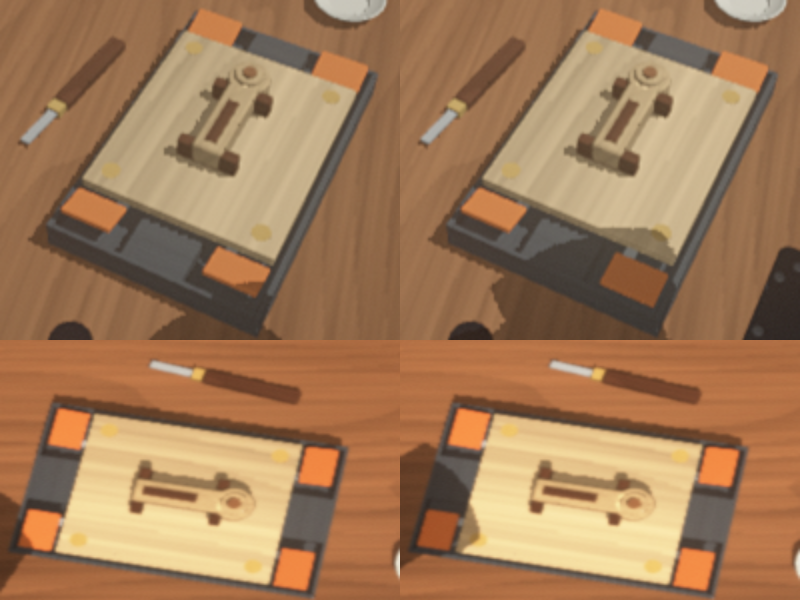

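The before/after crops show tab A (right at (635,280)) now flat. The plate, the other three tabs and the bystanders have not moved.

```bash
python3 -c "
from cell import *
print(hand_in())"
```

```text
the job is handed in; nothing more can be done
None
```

Corner A was the one that rocked (it sank over 4 mm at 4–5 N, so I did not press B, C or D); its shim tab is pressed flat to a hard stop at 36 mm, the plate, other tabs, knife and dish look unmoved in the last pictures (the jar was mostly out of frame), the hand is clear, and the job is handed in.

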